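Recover a slotted test weight and load the hanger

ROBOT

A 6-joint arm with a two-finger parallel gripper is mounted at the origin on the work surface. World frame = base frame: x ahead of the robot, y to its left, z up, the work surface at z = 0. Lengths are in m, angles in rad, forces in N, time in s.
With the tool pointing down it reaches from about 0.35 to 0.775 m from the base axis. Payload 7.3 kg.
Tool frame: the origin (TCP) lies between the finger pads; the fingertips stand 8 mm ahead of it and the grasp point (between the pads) lies 11 mm behind it (robot.nose_length is the distance from the TCP to the fingertips, in m); z points along the fingers, y is the line along which they close (so a half turn about z gives the same grasp; the last joint's range is limited). The gripper opens to 92 mm and grips with 3 to 60 N. Pads are 19 mm wide; open, the fingers measure 130 mm over their backs; the gripper's body (75 mm by 190 mm) begins 47 mm behind the grasp point.
Start: joints at [0.97, 0.342, 1.524, -0, 1.275, -0.146], TCP at [0.231, 0.472, 0.235] pointing down, gripper open.
Joint ranges: [-2.53, 2.53], [-0.77, 2.02], [0.04, 2.7], [-1, 4.14], [0.28, 2.66], [-3.11, 3.11]. Speed limits (rad/s): [2.57, 2.57, 3.14, 3.14, 3.14, 3.14].

INTERFACE

Orientations are given as [roll, pitch, yaw] about the fixed x, y, z axes, in that order (R = Rz(yaw) Ry(pitch) Rx(roll)).
In Python, from cell import robot gives the robot as it stands. The module is installed in compiled form; this text tells all that it offers.
- The arm moves only by the shell command python3 -m jog 'ROWS' [FORCE]. ROWS is JSON, a list that holds one entry, the list of rows, each a list of 5 numbers: the gripper's target within -1 to 1 (fully open at 1, half-way at 0, shut at -1), then the shift along the tool's x, y, z in m, then the turn about the tool's z in rad. A call has 1 to 5 rows; each row is the pose to reach, as a shift and turn from the pose commanded when the call began, along the tool's axes at that moment; what a row does not reach only later rows make up. A row lasts 1/12 s, in which the tool goes at most 41.7 mm and 7.16 degrees, less where a joint would pass 70% of its speed; a pose out of reach is approached as far as the arm can. A call with a gripper value outside its range is refused whole. The fingers move at their own pace and stop on an object; FORCE is the grip in N (left out, the last holds). Time passes only in rows, so rows that repeat a pose let the fingers close. It gives the time, the measured TCP pose, the force, the opening and the grip force at its end, in the units of the state.
- robot.observe(): the state, without advancing time (a new reading comes with each control period).
- robot.read_camera(name): name is "scene" or "top" or "wrist"; returns the picture (400x640x3 uint8, red, green, blue); there is no depth.
- robot.camera_model(name): a dict with "camera_matrix" (3x3 intrinsics, pixels), "position" and "attitude" of the camera in the world; the wrist camera has in their place "mount" (4x4, takes a point from camera to tool coordinates, whose origin is the TCP and whose axes are the flange's). Camera axes: x right, y down, z forward; pixel columns grow to the right and rows downward; lengths in m; the calibration is good to about 2 mm. A picture is of the moment at which its call begins: read the wrist's pose just before it. camera_model takes no time and is no camera call.
- robot.hand_in(): hands the job in; it is judged then, once.
The state is a dict: "time": time; "qpos": joint angles; "qvel": joint speeds; "joint_efforts": joint torques, N m; "tool_pos": TCP position; "tool_rot": TCP orientation; "contact_force": force on the tool from outside, world axes, zero at the start; "torque": the same for the moment, N m; "opening": finger opening in m; "grip_force": force on a finger pad.
Only numpy, scipy, OpenCV 4.12 (cv2) and the standard library are available. Lean on these libraries where they do the work, as an engineer would, in place of code of your own. Each camera call takes 0.05 s, during which the arm holds its last target. There are 200 camera calls.

TASK

The orange slotted disc has slid under the low slatted shelf: without putting the fingers on it there, take the flat hooked probe, drag the disc out onto the bench, and leave the probe lying flat on the bench clear of the shelf. Then take the orange disc by its fin, slide it sideways onto the capped hanger stem so that it lies flat and centred on the blue disc with its slot turned at least 60 degrees away from the blue disc's slot, and after letting go throw the red-knobbed brake lever fully over. Leave the blue disc in place on the stem and do not disturb the other things on the bench.

Things in the scene. Friction and masses are not known exactly. Their poses are not given: they have to be found in the camera images.
- disc_lost: orange slotted steel disc, 72 mm across, 12 mm thick, 0.2 to 0.4 kg. A straight 14 mm wide slot runs in from the rim to 7 mm beyond the centre, its mouth flared to 26 mm. Origin: centre of the underside; +x points out of the slot's mouth, the grip fin is at -x, z up. Starts flat on the bench wholly under the shelf, fin roughly along the shelf's -x
- disc_on: blue slotted disc, same form, sizes and axes as the orange one; at the start it lies on the stand's flange with the stem through its centre, its slot any way round
- disc_lost_fin (a point): middle of the top of the orange disc's upright grip fin, which stands just outside the rim opposite the slot: a block 14 mm thick, 24 mm long radially (42 to 66 mm from the disc centre), reaching from the underside to 34 mm above it. This point is at x = -54 mm, 34 mm above the underside
- disc_on_fin (a point): middle of the top of the blue disc's upright grip fin, which stands just outside the rim opposite the slot: a block 14 mm thick, 24 mm long radially (42 to 66 mm from the disc centre), reaching from the underside to 34 mm above it. This point is at x = -54 mm, 34 mm above the underside
- disc_lost_mouth (a point): point in the middle of the orange disc's slot mouth, 36 mm from the disc centre along its +x, 6 mm above its underside
- disc_on_mouth (a point): the same point on the blue disc
- probe: flat hooked aluminium probe, 190 mm long, 0.16 kg. Origin: underside, below the yellow handle's centre. Bar 20 mm wide, 6 mm thick along y from -22 to +168 mm; handle block 14 mm wide (x), 44 mm long (y), top 42 mm above the underside. At the far end a straight hook 8 mm thick (y 160 to 168 mm), 18 mm high, stands out sideways to x = -75 mm
- probe_hook (a point): middle of the hook's inner face (the one towards the handle), 160 mm along the probe's y, -32.5 mm along x, 9 mm above the underside
- shelf: low fixed shelf of steel slats, 400 mm long (x), 180 mm deep (y), 50 mm clear height, slat tops at 58 mm. Origin: on the bench below the middle of its open front edge; +y runs in under the shelf, -y out over the bench. Closed at the back (y = 174 mm) and both ends (x = -192 and +192 mm). Slats 8 mm wide, 17 mm gaps; a small white tray stands on it near its -x end
- stand: fixed load stand; grey base plate 130 mm (x) by 250 mm (y from -180 to +70 mm), 20 mm high. Origin: on the bench below the stem's axis. On the axis: a column, a flange 66 mm across with its top at 62 mm, a bare upright stem 10 mm thick from there to 108 mm, and a brass cap 20 mm across from 108 to 118 mm, too wide for the slots
- stem_foot (a point): point on the stem's axis at the top of the flange, 62 mm above the bench; axes as the stand
- brake (a joint): angle of the brake lever in rad: near 0 at the start (leaning to the stand's -x), 1.0 fully over (leaning to its +x, at the stop). It swings about an axis along the stand's y, 42 mm above the bench, on a 70 by 50 mm block, 45 mm high, at the stand's x = 0, y = -120 mm. Light friction (about 1 N at the knob) keeps it where it is left
- brake_tip (a point): centre of the lever's red ball knob, 26 mm across, 80 mm from the lever's axis: at the start near the stand's x = -38, y = -120 mm, 112 mm above the bench; when thrown at x = +38 mm, 112 mm above the bench
- drive0: bystander: hard drive 102 by 147 by 26 mm; origin centre of its underside
- drive1: bystander: second hard drive, the same
- cup: bystander: white paper cup 72 mm across, 90 mm high; origin centre of its underside
- driver: bystander: screwdriver 190 mm long, lying; origin below its middle, handle to its -x
Mind the look-alikes: they are no part of the job. What is shaped like the disc_lost but green or turquoise is not meant.

How it is judged:
By the outcome, as a careful person would: the job done as asked, in the order asked, and still so for the second after the job is handed in, with the robot touching nothing.
It also fails if it takes over 69 s, if anything falls off the work surface, if the arm or the gripper's body presses on something with over 40 N, if the wrist force passes 120 N, or if a joint passes its speed limit or range.

## Working session

There is one attempt and no reset: what is moved stays moved. The work goes in short steps, Python scripts to look and compute and a shell command to move; the robot and the scene stay as the last step left them, time stands still between calls to the robot, and variables do not carry over. Pictures are saved under pics/ and viewed, at most 10 in all, crops included, and the job is handed in when it is done.

```bash
mkdir -p pics; cat > h.py <<'E'
import numpy as np, cv2
from cell import robot
from scipy.spatial.transform import Rotation as R
def T(p,r):
    M=np.eye(4);M[:3,3]=p
    r=np.array(r,float)
    M[:3,:3]=r if r.shape==(3,3) else (R.from_euler('xyz',r).as_matrix() if r.size==3 else R.from_quat(r).as_matrix())
    return M
def cam(name):
    m=robot.camera_model(name);K=np.array(m["camera_matrix"])
    if "mount" in m:
        s=robot.observe();return K,T(s["tool_pos"],s["tool_rot"])@np.array(m["mount"])
    return K,T(m["position"],m["attitude"])
def ray(c,uv,z):
    K,M=c;d=M[:3,:3]@np.linalg.inv(K)@[uv[0],uv[1],1];o=M[:3,3]
    return o+d*(z-o[2])/d[2]
def proj(c,p):
    K,M=c;q=K@(M[:3,:3].T@(np.array(p)-M[:3,3]));return q[:2]/q[2]
def snap(name,f):
    c=cam(name);im=robot.read_camera(name);cv2.imwrite(f'pics/{f}.png',cv2.cvtColor(im,cv2.COLOR_RGB2BGR));return c,im
E
python3 - <<'E'
from h import *
s=robot.observe();print(s)
for n in("scene","top"):
    print(robot.camera_model(n)); snap(n,n+'0')
print(robot.camera_model("wrist"))
E
```

```text
{'time': 0.0, 'qpos': array([ 9.69974617e-01,  3.42704125e-01,  1.52501977e+00,  3.69625076e-06,
        1.27540611e+00, -1.46022567e-01]), 'qvel': array([ 0.00053082, -0.00119183, -0.00040986,  0.00077708,  0.00039079,
       -0.00027544]), 'joint_efforts': array([ 6.06694430e-04, -4.31249535e+01, -2.44219047e+01,  7.17634242e-02,
        5.61216718e-02, -1.86886796e-04]), 'tool_pos': array([0.23038469, 0.47130582, 0.23405365]), 'tool_rot': array([-3.14007218e+00, -2.27187490e-04,  2.68679226e+00]), 'contact_force': array([-0.74378849,  0.27021504,  0.62756594]), 'torque': array([ 0.01152042,  0.01257073, -0.0194318 ]), 'grip_force': 0.0, 'opening': 0.09143223171983043}
{'camera_matrix': array([[487.80653292,   0.        , 310.81031956],
       [  0.        , 487.80653292, 206.45891761],
       [  0.        ,   0.        ,   1.        ]]), 'position': array([ 1.03083707, -0.7988116 ,  1.23537801]), 'attitude': array([-2.50575987,  0.01329826,  0.54988415])}
{'camera_matrix': array([[492.46422354,   0.        , 317.63564322],
       [  0.        , 492.46422354, 199.461374  ],
       [  0.        ,   0.        ,   1.        ]]), 'position': array([ 0.41713184, -0.08618806,  1.27062857]), 'attitude': array([-2.99445779e+00, -2.62737758e-03, -1.57378936e+00])}
{'camera_matrix': array([[330.79606573,   0.        , 313.12408053],
       [  0.        , 330.79606573, 200.13561092],
       [  0.        ,   0.        ,   1.        ]]), 'mount': array([[ 7.72670000e-04, -9.68334601e-01, -2.49654769e-01,
         6.69989872e-02],
       [ 9.99999526e-01,  8.96126438e-04, -3.80848334e-04,
         3.36823952e-04],
       [ 5.92510859e-04, -2.49654356e-01,  9.68334834e-01,
        -1.50996290e-01],
       [ 0.00000000e+00,  0.00000000e+00,  0.00000000e+00,
         1.00000000e+00]])}
```

View pics/top0.png

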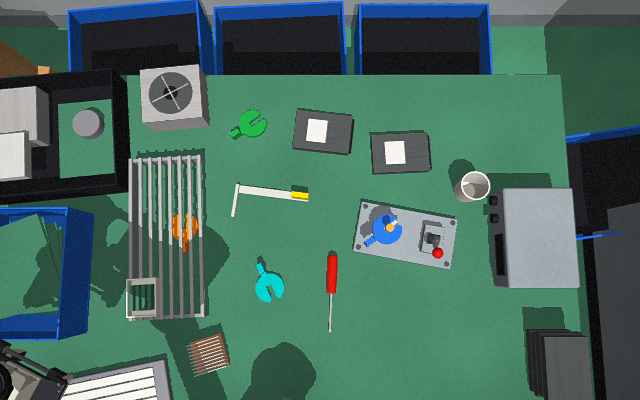

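View pics/scene0.png

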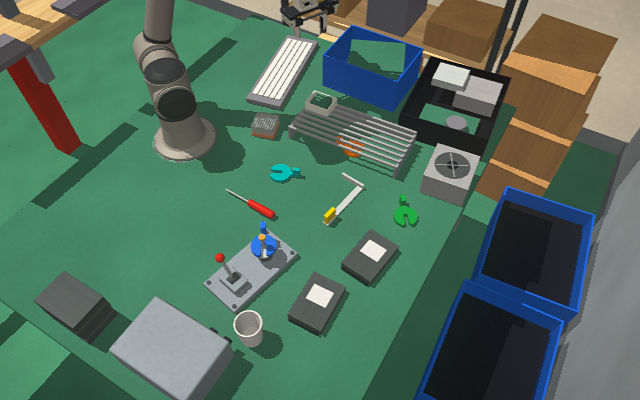

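The top view shows the only orange thing at about (184,228) under the shelf with its fin pointing down. The look-alikes are the green disc at (250,124) and the turquoise one at (268,283). The probe's handle is at (300,196) and its hook at (235,200). The blue disc is at (387,230) with its fin to the lower left, and the red knob is at (437,253). Next I measure these.

```bash
cat > m.py <<'E'
from h import *
def mask(im,h0,h1,s=110,v=60):
    H=cv2.cvtColor(im,cv2.COLOR_RGB2HSV);return cv2.inRange(H,(h0,s,v),(h1,255,255))
def big(m,roi=None):
    if roi: k=np.zeros_like(m);k[roi[1]:roi[3],roi[0]:roi[2]]=255;m=m&k
    ys,xs=np.nonzero(m);return np.c_[xs,ys].astype(float)
E
python3 - <<'E'
from m import *
c=cam("top");im=cv2.cvtColor(cv2.imread('pics/top0.png'),cv2.COLOR_BGR2RGB)
def rep(n,p,z):
    r=cv2.minAreaRect(p.astype(np.float32)); print(n,len(p),'mean',p.mean(0).round(1),'world',ray(c,p.mean(0),z).round(3),'rect',[tuple(ray(c,b,z)[:2].round(3)) for b in cv2.boxPoints(r)])
rep('orange',big(mask(im,5,18,150,80),(150,180,205,270)),.012)
rep('handle',big(mask(im,22,35,120,100),(280,180,320,210)),.042)
rep('blue',big(mask(im,100,125,120,60),(350,190,415,260)),.074)
rep('red',big(mask(im,0,6,150,60),(425,240,450,265)),.112)
w=cv2.inRange(cv2.cvtColor(im,cv2.COLOR_RGB2HSV),(0,0,150),(180,70,255))
rep('probe',big(w,(225,175,300,220)),.006)
rep('brass',big(mask(im,12,30,90,100),(378,215,405,240)),.118)
for uv in [(130,155),(205,155),(205,318),(128,320)]: print('shelf',ray(c,uv,.058).round(3))
# enlarged crop
a=cv2.resize(im[145:325,115:320],None,fx=3.6,fy=3.3,interpolation=cv2.INTER_CUBIC)
b=cv2.resize(im[185:275,345:465],None,fx=5,fy=5,interpolation=cv2.INTER_CUBIC)
cv2.imwrite('pics/a.png',a[...,::-1]);cv2.imwrite('pics/b.png',b[...,::-1])
E
```

```text
orange 396 mean [184.3 230.4] world [0.525 0.251 0.012] rect [(np.float64(0.569), np.float64(0.282)), (np.float64(0.569), np.float64(0.22)), (np.float64(0.469), np.float64(0.217)), (np.float64(0.47), np.float64(0.278))]
handle 125 mean [299.3 195. ] world [ 0.611 -0.044  0.042] rect [(np.float64(0.604), np.float64(-0.021)), (np.float64(0.622), np.float64(-0.023)), (np.float64(0.617), np.float64(-0.067)), (np.float64(0.599), np.float64(-0.064))]
blue 655 mean [383.9 230.8] world [ 0.517 -0.251  0.074] rect [(np.float64(0.551), np.float64(-0.195)), (np.float64(0.562), np.float64(-0.29)), (np.float64(0.491), np.float64(-0.296)), (np.float64(0.48), np.float64(-0.203))]
red 88 mean [437.4 252.5] world [ 0.462 -0.37   0.112] rect [(np.float64(0.473), np.float64(-0.358)), (np.float64(0.473), np.float64(-0.381)), (np.float64(0.452), np.float64(-0.38)), (np.float64(0.452), np.float64(-0.357))]
probe 549 mean [259.4 193.8] world [0.62  0.061 0.006] rect [(np.float64(0.638), np.float64(0.154)), (np.float64(0.682), np.float64(-0.023)), (np.float64(0.603), np.float64(-0.042)), (np.float64(0.561), np.float64(0.133))]
brass 55 mean [389.5 227.2] world [ 0.522 -0.258  0.118] rect [(np.float64(0.529), np.float64(-0.25)), (np.float64(0.529), np.float64(-0.267)), (np.float64(0.513), np.float64(-0.266)), (np.float64(0.513), np.float64(-0.25))]
shelf [0.711 0.383 0.058]
shelf [0.711 0.194 0.058]
shelf [0.31  0.182 0.058]
shelf [0.306 0.366 0.058]
```

View pics/a.png

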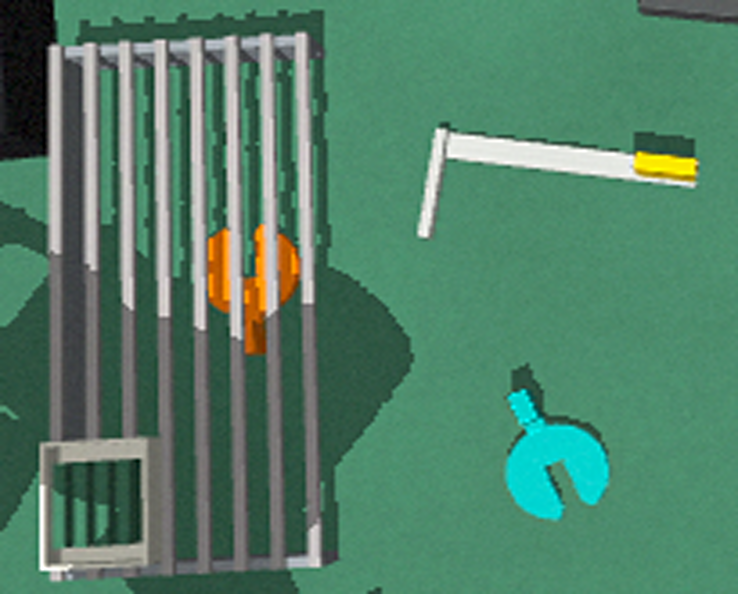

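View pics/b.png

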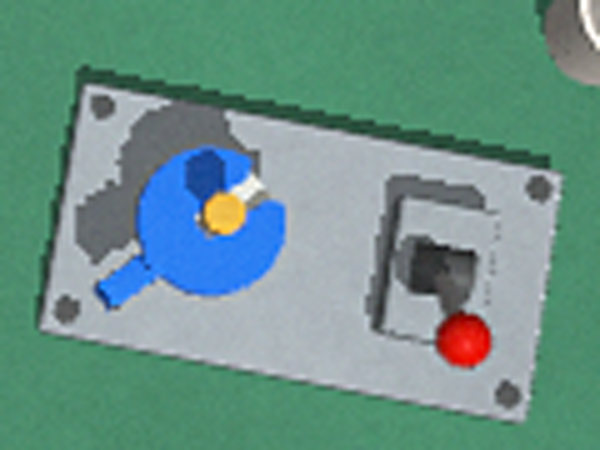

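Crop a confirms the orange disc: centre near full-image (185,228), slot pointing up and fin pointing down. The turquoise disc at (268,283) and the green one are look-alikes. Crop b shows the blue disc centred near (387,229), with its slot up-right and its fin down-left. The red knob is at (437,253).

```bash
cat >> h.py <<'E'
def go(p,yawdeg):
    s=robot.observe();M=T(s["tool_pos"],s["tool_rot"]);d=M[:3,:3].T@(np.array(p)-M[:3,3])
    dy=(np.radians(yawdeg)-s["tool_rot"][2]+np.pi)%(2*np.pi)-np.pi
    print('shift',d.round(4),'turn',round(-dy,3),'dist',np.linalg.norm(d).round(3),'rows',max(np.linalg.norm(d)/.0417,abs(dy)/.125).round(1),'t',round(s['time'],2))
E
python3 - <<'E'
from m import *
c=cam("top")
print('disc',ray(c,(185,227.8),.012).round(4),'finend',ray(c,(186,252),.02).round(4),'mouth',ray(c,(184.5,213.5),.012).round(4))
print('blue c',ray(c,(387.4,229.4),.074).round(4),'slot',ray(c,(396.6,222),.074).round(4),'fin',ray(c,(345+125/5,185+280/5),.096).round(4))
print('stem',ray(c,(390,227.4),.118).round(4))
print('bar',ray(c,(239.2,189.2),.006).round(4),ray(c,(287,194.9),.006).round(4),'hooktip',ray(c,(115+424/3.6,145+237/3.3),.018).round(4))
print('front',ray(c,(115+318/3.6,145+45/3.3),.05),ray(c,(115+335/3.6,145+560/3.3),.02))
go((.611,-.044,.13),83.2)
E
```

```text
disc [0.5312 0.2497 0.012 ] finend [0.4692 0.2428 0.02  ] mouth [0.5681 0.2523 0.012 ]
blue c [ 0.5203 -0.2595  0.074 ] slot [ 0.5384 -0.2824  0.074 ] fin [ 0.4909 -0.2142  0.096 ]
stem [ 0.5212 -0.2594  0.118 ]
bar [0.6321 0.114  0.006 ] [ 0.6167 -0.0105  0.006 ] hooktip [0.5585 0.1271 0.018 ]
front [0.7034139  0.19953888 0.05      ] [0.31429692 0.18257426 0.02      ]
shift [-0.5683 -0.2956  0.1044] turn 1.235 dist 0.649 rows 15.6 t 0.1
```

```bash
j="python3 -m jog"
python3 -m jog '[[[-0.2,-0.19,-0.098,0.035,0],[-0.2,-0.19,-0.098,0.035,0],[-0.2,-0.19,-0.098,0.035,0],[-0.2,-0.19,-0.098,0.035,0],[-0.2,-0.19,-0.098,0.035,0]]]' 
python3 -m jog '[[[-0.2,-0.19,-0.098,0.035,0],[-0.2,-0.19,-0.098,0.035,0],[-0.2,-0.19,-0.098,0.035,0],[-0.2,-0.19,-0.098,0.035,0],[-0.2,-0.19,-0.098,0.035,0]]]' 
python3 -m jog '[[[-0.2,-0.19,-0.098,0.035,0],[-0.2,-0.19,-0.098,0.035,0],[-0.2,-0.19,-0.098,0.035,0],[-0.2,-0.19,-0.098,0.035,0],[-0.2,-0.19,-0.098,0.035,0]]]' 
python3 -m jog '[[[-0.2,0,0,0,0.62],[-0.2,0,0,0,0.62],[-0.2,0,0,0,0.62],[-0.2,0,0,0,0.62],[-0.2,0,0,0,0.62]]]' 
python3 -m jog '[[[-0.2,0,0,0,0.615],[-0.2,0,0,0,0.615],[-0.2,0,0,0,0.615],[-0.2,0,0,0,0.615],[-0.2,0,0,0,0.615]]]' 
python3 - <<'E'
from m import *
go((.611,-.044,.13),83)
c,im=snap('wrist','w1')
p=big(mask(im,22,35,120,100))
r=cv2.minAreaRect(p.astype(np.float32));print(len(p),r,ray(c,r[0],.042),[ray(c,b,.042)[:2].round(4) for b in cv2.boxPoints(r)])
E
```

```text
time: 0.52
tool_pos: [0.3538, 0.3051, 0.2006]
tool_rot: [-3.141, -0.0, 2.688]
contact_force: [0.7, 0.0, -0.6]
opening: 0.0634
grip_force: 0.0
time: 0.93
tool_pos: [0.4768, 0.1399, 0.1669]
tool_rot: [-3.142, -0.0, 2.687]
contact_force: [0.9, 0.9, 1.0]
opening: 0.0371
grip_force: 0.0
time: 1.35
tool_pos: [0.5995, -0.025, 0.133]
tool_rot: [-3.142, -0.001, 2.687]
contact_force: [1.9, 1.4, 0.3]
opening: 0.0364
grip_force: 0.0
time: 1.77
tool_pos: [0.5985, -0.0233, 0.1331]
tool_rot: [-3.141, -0.001, 2.06]
contact_force: [0.6, -0.4, 0.3]
opening: 0.0364
grip_force: 0.0
time: 2.18
tool_pos: [0.5986, -0.0231, 0.1332]
tool_rot: [-3.141, -0.0, 1.446]
contact_force: [-0.1, 0.0, 0.0]
opening: 0.0364
grip_force: 0.0
shift [-0.0192  0.0149  0.0032] turn -0.003 dist 0.025 rows 0.6 t 2.18
1349 ((334.8423156738281, 255.96832275390625), (128.34344482421875, 216.54347229003906), 87.31622314453125) [ 0.61034615 -0.06583186  0.042     ] [array([ 0.5323, -0.0076]), array([ 0.6945, -0.02  ]), array([ 0.6962, -0.1299]), array([ 0.5162, -0.1171])]
```

```bash
python3 - <<'E'
from m import *
c=cam('wrist');im=cv2.imread('pics/w1.png')[...,::-1].copy()
n,l,s,ce=cv2.connectedComponentsWithStats(mask(im,22,35,120,100))
for i in range(1,n):
    if s[i,4]>100:
        p=np.c_[np.nonzero(l==i)[::-1]].astype(np.float32);r=cv2.minAreaRect(p)
        print(s[i],ray(c,r[0],.042).round(4),[ray(c,b,.042)[:2].round(4) for b in cv2.boxPoints(r)])
E
```

```text
[ 325  192   20   63 1131] [ 0.6132 -0.0387  0.042 ] [array([ 0.6022, -0.0631]), array([ 0.6098, -0.0133]), array([ 0.6237, -0.0155]), array([ 0.6168, -0.0655])]
[228 245  13  23 109] [ 0.531  -0.0558  0.042 ] [array([ 0.5229, -0.0629]), array([ 0.5316, -0.0453]), array([ 0.5391, -0.0488]), array([ 0.5305, -0.0666])]
```

View pics/w1.png

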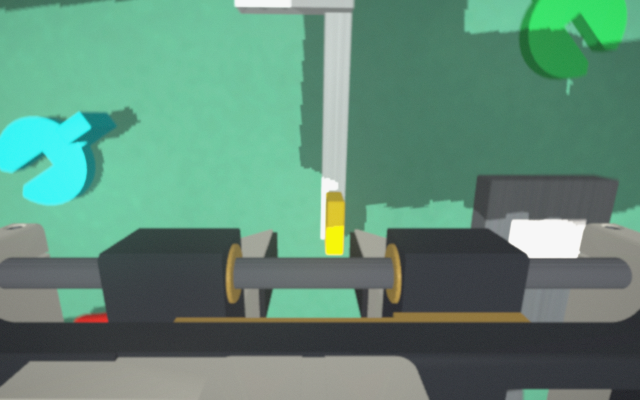

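The wrist view shows the yellow handle at (335,223), midway between the fingers, with the bar going up to the hook at (295,5). Its position agrees with the top view at (0.612,-0.043), so I descend and grip.

```bash

python3 -m jog '[[[-0.2,-0.018,0.016,0,0],[-0.2,-0.018,0.016,0.04,0],[-0.2,-0.018,0.016,0.08,0],[-0.2,-0.018,0.016,0.115,0],[-0.2,-0.018,0.016,0.115,0]]]' 
python3 -m jog '[[[-0.6,0,0,0,0],[-1,0,0,0,0],[-1,0,0,0,0],[-1,0,0,0,0],[-1,0,0,0,0]]]' 50
python3 -c "
from h import *
go((.612,-.043,.018),83)"
```

```text
time: 2.65
tool_pos: [0.6074, -0.0421, 0.0113]
tool_rot: [-3.128, -0.001, 1.454]
contact_force: [-1.7, 0.5, -1.5]
opening: 0.0371
grip_force: 0.0
time: 3.07
tool_pos: [0.6141, -0.0431, 0.0214]
tool_rot: [3.137, 0.0, 1.452]
contact_force: [-1.1, 0.2, 7.5]
opening: 0.0137
grip_force: 50.0
shift [-0.0001 -0.0021  0.0034] turn 0.003 dist 0.004 rows 0.1 t 3.07
```

```bash

python3 -m jog '[[[-1,0,0,-0.001,0],[-1,0,0,-0.002,0],[-1,0,0,-0.002,-0.05],[-1,0,0,-0.002,-0.1],[-1,0,0,-0.002,-0.157]]]' 
python3 -m jog '[[[-1,0,0,0,0],[-1,0,0,0,0],[-1,0,0,0,0]]]' 
python3 -c "
from h import *
go((.66,.0,.022),92)
print(robot.observe()['tool_rot'])"
```

```text
time: 3.48
tool_pos: [0.6131, -0.0429, 0.0214]
tool_rot: [3.14, 0.0, 1.611]
contact_force: [0.5, 0.6, 1.3]
opening: 0.0136
grip_force: 50.0
time: 3.73
tool_pos: [0.6129, -0.0429, 0.0214]
tool_rot: [3.141, 0.0, 1.608]
contact_force: [-0.7, 1.1, 5.4]
opening: 0.0134
grip_force: 50.0
shift [ 0.0412  0.0487 -0.0006] turn 0.002 dist 0.064 rows 1.5 t 3.73
[3.14074960e+00 2.37286235e-04 1.60761872e+00]
```

```bash

python3 -m jog '[[[-1,0,0,-0.002,0],[-1,0.01,0.012,-0.003,0],[-1,0.02,0.025,-0.003,0],[-1,0.032,0.04,-0.003,0],[-1,0.041,0.049,-0.003,0]]]' 
python3 -m jog '[[[-1,0,0,0,0],[-1,0,0,0,0]]]' 
python3 - <<'E'
from m import *
go((.66,.0,.022),92)
c,im=snap('wrist','w2')
E
```

```text
time: 4.15
tool_pos: [0.6607, 0.0007, 0.0233]
tool_rot: [-3.141, -0.0, 1.608]
contact_force: [-0.0, -0.0, -1.4]
opening: 0.0138
grip_force: 50.0
time: 4.32
tool_pos: [0.6595, 0.0003, 0.0229]
tool_rot: [-3.14, -0.0, 1.609]
contact_force: [-0.3, -0.7, -0.6]
opening: 0.0137
grip_force: 50.0
shift [-0.0003  0.0005  0.0009] turn 0.004 dist 0.001 rows 0.0 t 4.32
```

View pics/w2.png

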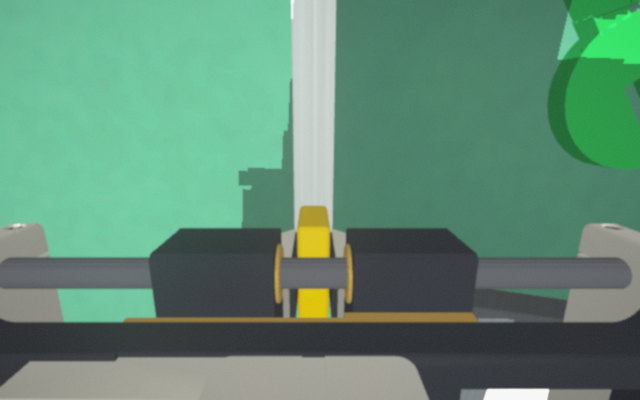

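The wrist view shows the handle gripped at (313,260), with the bar straight ahead. Next the probe goes in beside the disc, then sideways behind it.

```bash

python3 -m jog '[[[-1,0.01,0,0,0],[-1,0.025,0.001,0,0],[-1,0.045,0.002,0,0],[-1,0.06,0.002,0,0],[-1,0.07,0.003,0,0]]]' 
python3 -m jog '[[[-1,0.015,0,0,0],[-1,0.03,0.001,0,0],[-1,0.05,0.002,0,0],[-1,0.062,0.002,0,0],[-1,0.068,0.003,0,0]]]' 
python3 - <<'E'
from m import *
go((.586,.138,.0215),92)
c,im=snap('top','t2')
cv2.imwrite('pics/t2c.png',cv2.resize(im[145:325,115:320],None,fx=3.6,fy=3.3,interpolation=cv2.INTER_CUBIC)[...,::-1])
E
```

```text
time: 4.78
tool_pos: [0.6597, 0.0726, 0.0238]
tool_rot: [-3.141, -0.001, 1.61]
contact_force: [0.1, 0.2, -1.4]
opening: 0.0137
grip_force: 50.0
time: 5.2
tool_pos: [0.6604, 0.1405, 0.0237]
tool_rot: [-3.141, -0.0, 1.611]
contact_force: [-1.0, -0.3, -1.9]
opening: 0.0139
grip_force: 50.0
shift [ 0.0005 -0.0744  0.0022] turn 0.005 dist 0.074 rows 1.8 t 5.2
```

View pics/t2c.png

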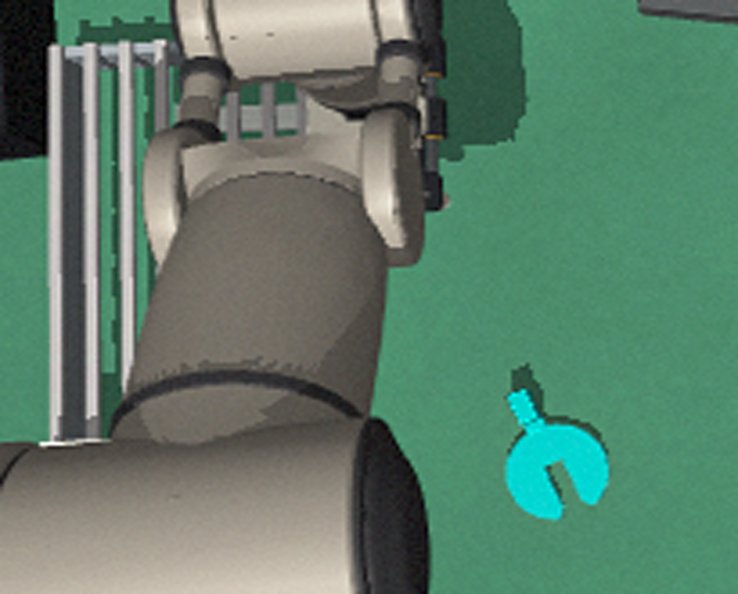

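The arm hides the disc in the top view; only the shelf's left part and the turquoise disc at (268,283) show. The forces are near zero, so I go on.

```bash

python3 -m jog '[[[-1,0,-0.012,0,0],[-1,0,-0.028,0,0],[-1,0,-0.046,0.001,0],[-1,0,-0.062,0.001,0],[-1,0,-0.074,0.001,0]]]' 
python3 -m jog '[[[-1,-0.005,0,0,0],[-1,-0.012,0,0,0],[-1,-0.02,0,0,0],[-1,-0.03,0,0,0],[-1,-0.04,0,0,0]]]' 
python3 -m jog '[[[-1,-0.012,0,0,0],[-1,-0.025,0,0,0],[-1,-0.038,0,0,0],[-1,-0.05,0,0,0],[-1,-0.06,0,0,0]]]' 
python3 - <<'E'
from m import *
go((.586,-.034,.0215),92)
c,im=snap('scene','s2')
p=big(mask(im,5,18,150,80),(300,120,420,230));print(len(p),p.min(0),p.max(0),ray(c,p.mean(0),.012))
E
```

```text
time: 5.67
tool_pos: [0.5854, 0.1344, 0.0226]
tool_rot: [-3.14, 0.0, 1.608]
contact_force: [0.8, -0.3, -1.7]
opening: 0.0134
grip_force: 50.0
time: 6.08
tool_pos: [0.5892, 0.094, 0.0228]
tool_rot: [3.141, -0.0, 1.608]
contact_force: [-0.2, 2.1, -1.3]
opening: 0.0133
grip_force: 50.0
time: 6.5
tool_pos: [0.5907, 0.0335, 0.0228]
tool_rot: [3.142, 0.0, 1.608]
contact_force: [-0.6, 1.0, -1.9]
opening: 0.0137
grip_force: 50.0
shift [-0.0673 -0.0072  0.0013] turn 0.002 dist 0.068 rows 1.6 t 6.5
2 [346. 169.] [346. 170.] [0.56542812 0.15144006 0.012     ]
```

```bash

python3 -m jog '[[[-1,-0.01,0,0,0],[-1,-0.022,0,0,0],[-1,-0.034,0,0,0],[-1,-0.046,0,0,0],[-1,-0.056,0,0,0]]]' 
python3 -m jog '[[[-1,-0.01,0,0,0],[-1,-0.018,0,0,0],[-1,-0.02,0,0,0],[-1,-0.02,0,0,0]]]' 
python3 - <<'E'
from m import *
c,im=snap('wrist','w3')
n,l,s,ce=cv2.connectedComponentsWithStats(mask(im,5,18,150,80))
for i in range(1,n):
    if s[i,4]>60: print(s[i],ray(c,ce[i],.012).round(3))
E
```

```text
time: 6.97
tool_pos: [0.5928, -0.022, 0.0227]
tool_rot: [3.142, 0.0, 1.609]
contact_force: [0.4, 1.9, -1.1]
opening: 0.0138
grip_force: 50.0
time: 7.3
tool_pos: [0.5935, -0.0415, 0.0227]
tool_rot: [3.142, 0.0, 1.608]
contact_force: [1.0, -0.4, -2.7]
opening: 0.0137
grip_force: 50.0
[150   0  58  70 495] [0.533 0.052 0.012]
[203   0  38  15 252] [0.551 0.07  0.012]
```

View pics/w3.png

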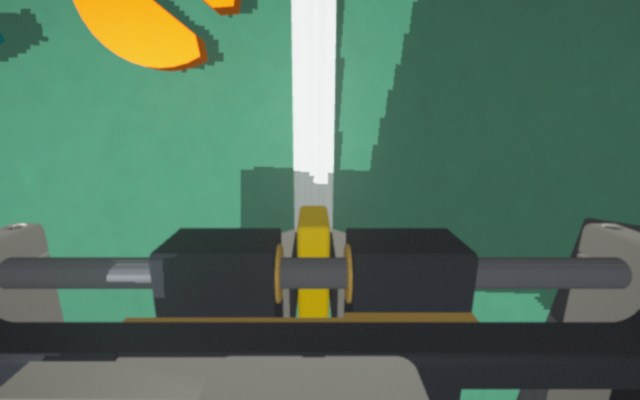

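The wrist view shows the disc out on the bench at the top left (130,30), its slot turned towards the lower right. I free the hook, move the probe aside and set it down.

```bash

python3 -m jog '[[[-1,0.008,0,0,0],[-1,0.008,0.012,0,0],[-1,0.008,0.03,0,0],[-1,0.008,0.05,0,0],[-1,0.008,0.065,0,0]]]' 
python3 -m jog '[[[-1,0,0,0.001,0],[-1,0,0,0.002,0],[-0.5,0,0,0.002,0],[-0.2,0,0,0.002,0],[-0.2,0,0,0.002,0]]]' 
python3 -m jog '[[[-0.2,0,0,-0.03,0],[-0.2,0,0,-0.07,0],[-0.2,0,-0.02,-0.11,0],[-0.2,0,-0.04,-0.12,0],[-0.2,0,-0.04,-0.12,0]]]' 
python3 - <<'E'
from m import *
s=robot.observe();print(s['tool_pos'],s['tool_rot'])
c,im=snap('top','t3')
cv2.imwrite('pics/t3c.png',cv2.resize(im[145:325,115:320],None,fx=3.6,fy=3.3,interpolation=cv2.INTER_CUBIC)[...,::-1])
p=big(mask(im,5,18,150,80),(190,180,290,290));print(len(p),p.min(0),p.max(0),ray(c,p.mean(0),.012))
c,im=snap('scene','s3')
p=big(mask(im,5,18,150,80),(260,120,420,260));print(len(p),p.min(0),p.max(0),ray(c,p.mean(0),.012))
E
```

```text
time: 7.77
tool_pos: [0.6594, -0.0288, 0.023]
tool_rot: [3.141, 0.0, 1.61]
contact_force: [-0.5, 0.2, -2.1]
opening: 0.0136
grip_force: 50.0
time: 8.18
tool_pos: [0.6571, -0.0298, 0.0206]
tool_rot: [-3.14, -0.0, 1.609]
contact_force: [0.7, -0.7, 0.1]
opening: 0.0293
grip_force: 0.0
time: 8.6
tool_pos: [0.6168, -0.0318, 0.1451]
tool_rot: [3.138, 0.001, 1.609]
contact_force: [2.6, 0.0, -0.5]
opening: 0.0371
grip_force: 0.0
[ 0.61680081 -0.03183915  0.14512693] [3.13753969e+00 1.10093232e-03 1.60873068e+00]Traceback (most recent call last):
  File "<stdin>", line 5, in <module>
    return umr_minimum(a, axis, None, out, keepdims, initial, where)
ValueError: zero-size array to reduction operation minimum which has no identity
```

```bash

python3 -m jog '[[[-0.2,0.02,-0.02,-0.02,0],[-0.2,0.035,-0.05,-0.04,0],[-0.2,0.05,-0.08,-0.05,0],[-0.2,0.055,-0.095,-0.05,0],[-0.2,0.055,-0.095,-0.05,0]]]' 
python3 -m jog '[[[-0.2,0,0,0,0],[-0.2,0,0,0,0]]]' 
python3 - <<'E'
from m import *
s=robot.observe();print(s['tool_pos'],s['tool_rot'])
c,im=snap('wrist','w4')
n,l,st,ce=cv2.connectedComponentsWithStats(mask(im,5,18,150,80))
for i in range(1,n):
    if st[i,4]>200: print(st[i],ray(c,ce[i],.012).round(3))
E
```

```text
time: 9.07
tool_pos: [0.5183, 0.021, 0.1903]
tool_rot: [-3.139, -0.001, 1.61]
contact_force: [1.0, 0.3, -1.0]
opening: 0.0365
grip_force: 0.0
time: 9.23
tool_pos: [0.5219, 0.0193, 0.1899]
tool_rot: [-3.141, -0.0, 1.609]
contact_force: [-0.2, -0.5, -0.5]
opening: 0.0371
grip_force: 0.0
[0.52194595 0.01933079 0.18987325] [-3.14094572e+00 -5.67843992e-05  1.60854694e+00]
[323  86  28  49 849] [0.543 0.089 0.012]
[304 113  28  46 214] [0.529 0.058 0.012]
```

View pics/w4.png

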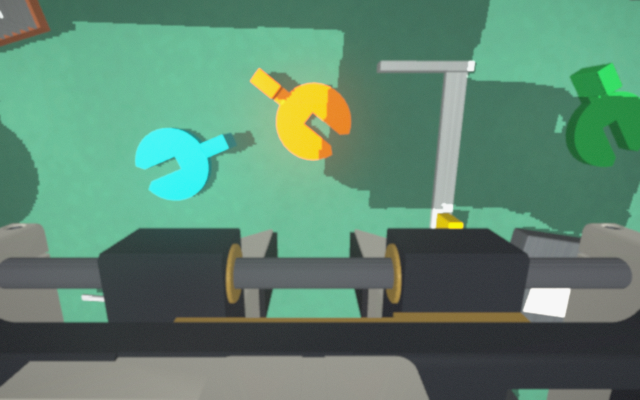

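The wrist view shows the orange disc centred near (313,121), its fin top at about (265,82) and its slot to the lower right. The probe lies flat, with its hook at (425,66) and its handle at (448,222).

```bash
cat > d.py <<'E'
from m import *
def disc(c,im,uv,zb,hue=(5,25)):
    # disc top outline -> circle centre; fin top -> direction
    m=mask(im,hue[0],hue[1],140,90);n,l,st,ce=cv2.connectedComponentsWithStats(cv2.morphologyEx(m,cv2.MORPH_CLOSE,np.ones((3,3))))
    i=min((i for i in range(1,n) if st[i,4]>400),key=lambda i:np.hypot(*(ce[i]-uv)))
    p=np.c_[np.nonzero(l==i)[::-1]].astype(float)
    w=np.array([ray(c,q,zb+.012)[:2] for q in p])
    ctr=ray(c,uv,zb+.012)[:2]
    for _ in range(10): # rim fit
        r=w-ctr;a=np.degrees(np.arctan2(r[:,1],r[:,0]));d=np.hypot(*r.T)
        E=[r[(a>=k)&(a<k+6)][np.argmax(d[(a>=k)&(a<k+6)])] for k in range(-180,180,6) if ((a>=k)&(a<k+6)).any()]
        E=np.array([e for e in E if 30e-3<np.hypot(*e)<40e-3]);A=np.c_[2*E,np.ones(len(E))]
        s=np.linalg.lstsq(A,(E**2).sum(1),rcond=None)[0];ctr=ctr+s[:2]
    R_=np.sqrt(s[2]+s[:2]@s[:2])
    wf=np.array([ray(c,q,zb+.034)[:2] for q in p]);df=np.hypot(*(wf-ctr).T)
    f=wf[(df>.044)];f0=f.mean(0)
    rect=cv2.minAreaRect((f*1000).astype(np.float32))
    v=ctr-f0;print('area',len(p),'ctr',ctr.round(4),'R',R_.round(4),'n',len(E),'fin',f0.round(4),'dist',np.hypot(*v).round(4),'slotdir',np.degrees(np.arctan2(v[1],v[0])).round(1),'finrect',rect)
    return ctr,f0
E
python3 - <<'E'
from d import *
c=cam('wrist');im=cv2.imread('pics/w4.png')[...,::-1].copy()
disc(c,im,np.array([313,121.]),0)
print(ray(c,(313.5,121),.012),ray(c,(265,82),.034))
E
```

```text
area 3999 ctr [0.5197 0.0797] R 0.0358 n 51 fin [0.4777 0.1121] dist 0.0531 slotdir -37.7 finrect ((475.6359558105469, 112.13697052001953), (14.294904708862305, 22.114273071289062), 54.0803337097168)
[0.51992802 0.08049455 0.012     ] [0.47610329 0.11249839 0.034     ]
```

```bash

python3 -m jog '[[[-0.4,0,0,0,0.12],[-0.4,0.02,-0.01,0,0.24],[-0.4,0.04,-0.02,0,0.36],[-0.4,0.06,-0.03,0,0.48],[-0.4,0.08,-0.04,0,0.6]]]' 
python3 -m jog '[[[-0.4,0,0,0,0.12],[-0.4,0,0,0,0.24],[-0.4,0,0,0,0.36],[-0.4,0,0,0,0.48],[-0.4,0,0,0,0.6]]]' 
python3 -m jog '[[[-0.4,0,0,0,0.12],[-0.4,0,0,0,0.24],[-0.4,0,0,0,0.36],[-0.4,0,0,0,0.48],[-0.4,0,0,0,0.6]]]' 
python3 -m jog '[[[-0.4,0,0,0,0.12],[-0.4,0,0,0,0.24],[-0.4,0,0,0,0.36],[-0.4,0,0,0,0.44],[-0.4,0,0,0,0.45]]]' 
python3 - <<'E'
from d import *
go((.4766,.1122,.1),-37)
c,im=snap('wrist','w5')
disc(c,im,proj(c,[.5197,.0797,.012]),0)
E
```

```text
time: 9.7
tool_pos: [0.4786, 0.0984, 0.1898]
tool_rot: [-3.141, 0.001, 1.002]
contact_force: [1.0, 0.0, -0.3]
opening: 0.0277
grip_force: 0.0
time: 10.12
tool_pos: [0.4791, 0.0978, 0.1899]
tool_rot: [-3.141, 0.001, 0.402]
contact_force: [0.6, 0.4, 0.2]
opening: 0.0276
grip_force: 0.0
time: 10.53
tool_pos: [0.4791, 0.0977, 0.1899]
tool_rot: [3.141, 0.001, -0.198]
contact_force: [0.4, 0.2, -0.0]
opening: 0.0273
grip_force: 0.0
time: 10.95
tool_pos: [0.479, 0.0977, 0.1899]
tool_rot: [3.141, 0.001, -0.645]
contact_force: [-0.7, 0.3, 0.2]
opening: 0.0273
grip_force: 0.0
shift [-0.0105 -0.0102  0.0899] turn 0.001 dist 0.091 rows 2.2 t 10.95
area 3419 ctr [0.5195 0.0798] R 0.0357 n 51 fin [0.477 0.113] dist 0.0539 slotdir -38.0 finrect ((475.6091003417969, 112.36430358886719), (13.384361267089844, 21.73793601989746), 52.95530700683594)
```

```bash

python3 -m jog '[[[-0.4,-0.01,-0.01,0.02,0.01],[-0.4,-0.01,-0.01,0.05,0.01],[-0.4,-0.01,-0.01,0.08,0.01],[-0.4,-0.01,-0.01,0.11,0.01],[-0.4,-0.01,-0.01,0.13,0.01]]]' 
python3 -m jog '[[[-0.4,0,0,0.015,0],[-0.4,0,0,0.03,0],[-0.4,0,0,0.04,0],[-0.4,0,0,0.045,0],[-0.4,0,0,0.045,0]]]' 
python3 -m jog '[[[-1,0,0,0,0],[-1,0,0,0,0],[-1,0,0,0,0],[-1,0,0,0,0]]]' 50
python3 -m jog '[[[-1,0,0,-0.01,0],[-1,0,0,-0.03,0],[-1,0,0,-0.06,0],[-1,0,0,-0.09,0],[-1,0,0,-0.12,0]]]' 
python3 -m jog '[[[-1,0,0,-0.01,0],[-1,0,0,-0.01,0]]]' 
python3 - <<'E'
from d import *
s=robot.observe();print(s['tool_pos'],s['tool_rot'])
go((.654,-.258,.17),180)
c,im=snap('wrist','w6')
E
```

```text
time: 11.42
tool_pos: [0.4753, 0.1119, 0.0579]
tool_rot: [3.14, 0.002, -0.648]
contact_force: [0.1, 0.3, 0.3]
opening: 0.0274
grip_force: 0.0
time: 11.83
tool_pos: [0.4758, 0.1119, 0.0147]
tool_rot: [3.14, 0.001, -0.65]
contact_force: [-0.4, -0.2, 0.3]
opening: 0.0276
grip_force: 0.0
time: 12.17
tool_pos: [0.4768, 0.1121, 0.0165]
tool_rot: [-3.14, -0.001, -0.651]
contact_force: [0.7, -0.1, 2.6]
opening: 0.0138
grip_force: 50.0
time: 12.58
tool_pos: [0.4754, 0.1121, 0.1376]
tool_rot: [3.141, 0.001, -0.651]
contact_force: [0.1, 0.8, -2.2]
opening: 0.0136
grip_force: 50.0
time: 12.75
tool_pos: [0.4776, 0.1123, 0.1494]
tool_rot: [-3.137, -0.005, -0.651]
contact_force: [0.2, -0.3, -2.8]
opening: 0.0134
grip_force: 50.0
[0.47761431 0.1122969  0.14935076] [-3.1371224  -0.00480318 -0.65104869]
shift [ 0.3648  0.1876 -0.0197] turn 2.491 dist 0.411 rows 19.9 t 12.75
```

View pics/w6.png

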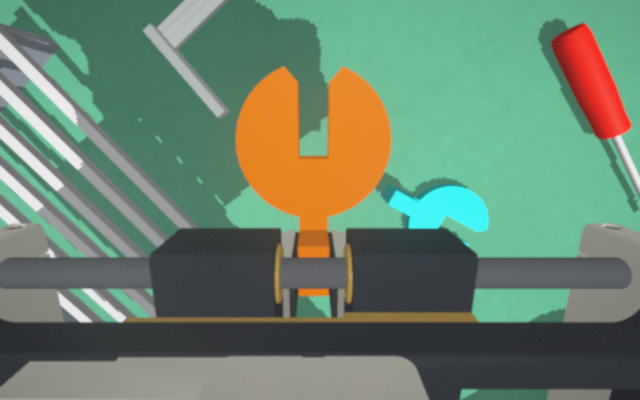

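The wrist view shows the disc held squarely by its fin, with the slot centred at column 313 and its end at row 156. I carry it to the +x side of the stand and turn it.

```bash

python3 -m jog '[[[-1,0.02,0.01,-0.01,0],[-1,0.055,0.028,-0.02,0],[-1,0.09,0.046,-0.02,0],[-1,0.125,0.064,-0.02,0],[-1,0.16,0.082,-0.02,0]]]' 
python3 -m jog '[[[-1,0.036,0.018,0,0],[-1,0.072,0.036,0,0],[-1,0.108,0.056,0,0],[-1,0.145,0.075,0,0],[-1,0.175,0.09,0,0]]]' 
python3 -m jog '[[[-1,0.03,0.016,0,-0.06],[-1,0.03,0.016,0,-0.18],[-1,0.03,0.016,0,-0.3],[-1,0.03,0.016,0,-0.42],[-1,0.03,0.016,0,-0.54]]]' 
python3 -m jog '[[[-1,0,0,0,-0.12],[-1,0,0,0,-0.24],[-1,0,0,0,-0.36],[-1,0,0,0,-0.48],[-1,0,0,0,-0.6]]]' 
python3 -m jog '[[[-1,0,0,0,-0.12],[-1,0,0,0,-0.24],[-1,0,0,0,-0.36],[-1,0,0,0,-0.48],[-1,0,0,0,-0.6]]]' 
python3 -m jog '[[[-1,0,0,0,-0.12],[-1,0,0,0,-0.24],[-1,0,0,0,-0.36],[-1,0,0,0,-0.48],[-1,0,0,0,-0.6]]]' 
python3 -m jog '[[[-1,0,0,0,-0.12],[-1,0,0,0,-0.24],[-1,0,0,0,-0.36],[-1,0,0,0,-0.48],[-1,0,0,0,-0.6]]]' 
python3 -m jog '[[[-1,0,0,0,-0.12],[-1,0,0,0,-0.24],[-1,0,0,0,-0.36],[-1,0,0,0,-0.48],[-1,0,0,0,-0.6]]]' 
python3 -m jog '[[[-1,0,0,0,-0.11],[-1,0,0,0,-0.2],[-1,0,0,0,-0.25],[-1,0,0,0,-0.252],[-1,0,0,0,-0.252]]]' 
python3 - <<'E'
from d import *
s=robot.observe();print(s['tool_pos'],s['tool_rot'],s['qpos'].round(2))
go((.645,-.2594,.17),180)
c,im=snap('wrist','w7')
z=s['tool_pos'][2]-.0165
disc(c,im,proj(c,s['tool_pos']-[.054,0,.0045]),z)
m=mask(im,18,30,90,100)
n,l,st,ce=cv2.connectedComponentsWithStats(m)
for i in range(1,n):
    if st[i,4]>60: print(st[i],ce[i],ray(c,ce[i],.118).round(4))
E
```

```text
time: 13.22
tool_pos: [0.5531, -0.0515, 0.1643]
tool_rot: [3.14, 0.003, -0.651]
contact_force: [1.0, 0.9, -2.6]
opening: 0.0139
grip_force: 50.0
time: 13.63
tool_pos: [0.6379, -0.2304, 0.1632]
tool_rot: [3.141, 0.003, -0.652]
contact_force: [1.0, 0.4, -2.3]
opening: 0.0135
grip_force: 50.0
time: 14.05
tool_pos: [0.6514, -0.2585, 0.1627]
tool_rot: [-3.14, 0.005, -0.106]
contact_force: [-0.3, 1.1, -2.7]
opening: 0.0136
grip_force: 50.0
time: 14.47
tool_pos: [0.6514, -0.2582, 0.1631]
tool_rot: [-3.138, 0.003, 0.495]
contact_force: [-0.7, 0.2, -2.7]
opening: 0.0134
grip_force: 50.0
time: 14.88
tool_pos: [0.6515, -0.2582, 0.1631]
tool_rot: [-3.137, -0.0, 1.095]
contact_force: [0.0, 0.1, -2.9]
opening: 0.0138
grip_force: 50.0
time: 15.3
tool_pos: [0.6515, -0.2583, 0.1631]
tool_rot: [-3.138, -0.002, 1.695]
contact_force: [-0.5, 0.4, -2.5]
opening: 0.0134
grip_force: 50.0
time: 15.72
tool_pos: [0.6516, -0.2582, 0.1632]
tool_rot: [-3.14, -0.004, 2.295]
contact_force: [-0.3, -0.0, -2.5]
opening: 0.0136
grip_force: 50.0
time: 16.13
tool_pos: [0.6516, -0.2583, 0.1632]
tool_rot: [3.141, -0.004, 2
[... 466 characters left out ...]
[ 0.6437 -0.258 ] dist 0.0453 slotdir 179.8 finrect ((643.4151000976562, -257.9903259277344), (14.7965087890625, 3.275695562362671), 89.89254760742188)
[298   0  32  15 341] [313.47214076   5.32844575] [ 0.5282 -0.2575  0.118 ]
[  235    67   157   163 15930] [313.01136221 147.73640929] [ 0.6037 -0.2579  0.118 ]
[ 531  188   77   25 1558] [568.72079589 200.07381258] [ 0.6358 -0.1007  0.118 ]
[274 244   9  59 329] [277.55927052 274.51975684] [ 0.6856 -0.2812  0.118 ]
[344 244  10  59 381] [348.85301837 273.99737533] [ 0.6853 -0.2347  0.118 ]
[299 246  30  11 292] [313.05136986 250.78424658] [ 0.669 -0.258  0.118]
[ 124  312  353   11 2112] [334.62026515 317.89015152] [ 0.7178 -0.2435  0.118 ]
```

View pics/w7.png

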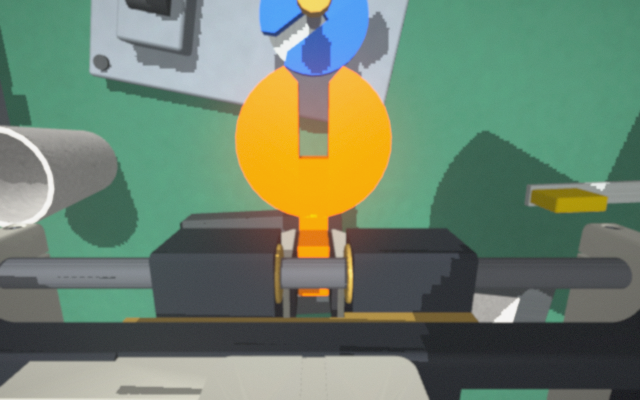

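The wrist view shows the cap at (313,5) in line with the orange slot at column 313, and the blue slot pointing to the lower left. I descend to slot height and slide in.

```bash

python3 -m jog '[[[-1,0,0,0.012,0],[-1,0,0,0.03,0],[-1,0,0,0.048,0],[-1,0,0,0.059,0],[-1,0,0,0.064,0]]]' 
python3 -m jog '[[[-1,0.008,0,0,0],[-1,0.018,0,0,0],[-1,0.028,0,0,0],[-1,0.035,0,0,0],[-1,0.035,0,0,0]]]' 
python3 - <<'E'
from d import *
s=robot.observe();print(s['tool_pos'],s['tool_rot'],s['contact_force'].round(1))
c,im=snap('wrist','w8')
z=s['tool_pos'][2]-.0165
ctr,_=disc(c,im,proj(c,s['tool_pos']-[.054,0,.0045]),z)
m=mask(im,18,30,90,100);m[100:]=0
n,l,st,ce=cv2.connectedComponentsWithStats(m)
for i in range(1,n):
    if st[i,4]>60: print(st[i],ce[i],ray(c,ce[i],.118).round(4))
E
```

```text
time: 17.02
tool_pos: [0.6513, -0.2581, 0.099]
tool_rot: [3.14, -0.004, 3.14]
contact_force: [-0.2, -0.1, -2.3]
opening: 0.0138
grip_force: 50.0
time: 17.43
tool_pos: [0.6166, -0.2589, 0.1023]
tool_rot: [-3.142, -0.0, 3.14]
contact_force: [0.3, -0.0, -2.5]
opening: 0.0135
grip_force: 50.0
[ 0.61664486 -0.25888421  0.10232769] [-3.14152483e+00 -1.12226069e-04  3.13987350e+00] [ 0.3 -0.  -2.5]
area 17311 ctr [ 0.5633 -0.2585] R 0.0358 n 52 fin [ 0.6085 -0.2585] dist 0.0452 slotdir 179.9 finrect ((608.4043579101562, -258.5096130371094), (14.770682334899902, 2.8127713203430176), 89.97093200683594)
[ 291   11   50   55 2165] [315.77459584  37.63556582] [ 0.5218 -0.2574  0.118 ]
[ 248   68   49   32 1012] [275.78458498  87.54644269] [ 0.5395 -0.2729  0.118 ]
[330  69  49  31 831] [353.06498195  88.23826715] [ 0.5398 -0.2429  0.118 ]
```

```bash

python3 -m jog '[[[-1,0.006,0.001,0,0],[-1,0.013,0.001,0,0],[-1,0.02,0.001,0,0],[-1,0.026,0.001,0,0],[-1,0.03,0.001,0,0]]]' 
python3 -m jog '[[[-1,0.005,0,0,0],[-1,0.009,0,0,0],[-1,0.011,0,0,0],[-1,0.011,0,0,0]]]' 
python3 - <<'E'
from d import *
s=robot.observe();print(s['tool_pos'],s['tool_rot'],s['contact_force'].round(1))
c,im=snap('wrist','w9')
z=s['tool_pos'][2]-.0165
ctr,_=disc(c,im,proj(c,s['tool_pos']-[.054,0,.0045]),z)
for zz in(.108,.118): print(ray(c,proj(c,[*ctr,zz]),zz))
cv2.imwrite('pics/w9c.png',cv2.resize(im[0:250,180:450],None,fx=2.2,fy=2.2)[...,::-1])
E
```

```text
time: 17.9
tool_pos: [0.5866, -0.2576, 0.1017]
tool_rot: [3.141, -0.0, 3.141]
contact_force: [-0.0, 0.1, -2.8]
opening: 0.014
grip_force: 50.0
time: 18.23
tool_pos: [0.5761, -0.2577, 0.1018]
tool_rot: [3.142, -0.0, 3.141]
contact_force: [0.3, -0.3, -3.4]
opening: 0.0134
grip_force: 50.0
[ 0.57609914 -0.25768122  0.10182301] [ 3.14150219e+00 -4.17475708e-05  3.14055369e+00] [ 0.3 -0.3 -3.4]
area 18092 ctr [ 0.5225 -0.2572] R 0.0357 n 52 fin [ 0.5679 -0.2573] dist 0.0453 slotdir 179.9 finrect ((567.6241455078125, -257.3087158203125), (3.278970718383789, 14.770153045654297), 0.00586635572835803)
[ 0.52253628 -0.25720196  0.108     ]
[ 0.52253628 -0.25720196  0.118     ]
```

View pics/w9c.png

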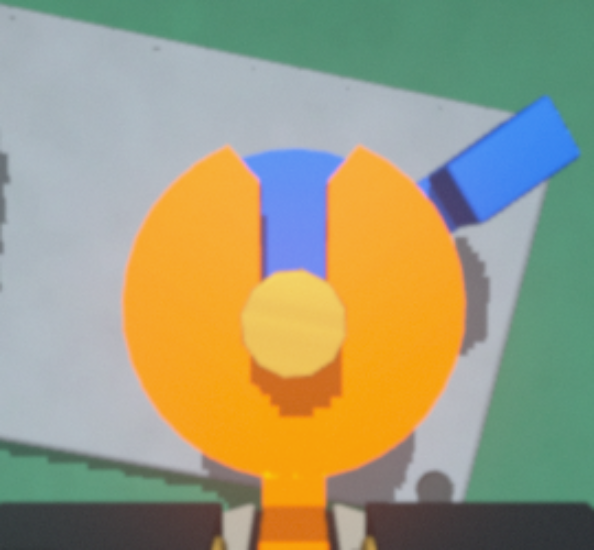

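The crop shows the cap at full-image (313,147), sitting in the orange slot near the disc's centre. The blue fin is clear at the upper right.

```bash
python3 - <<'E'
from h import *
c=cam('wrist');print(ray(c,(180+293/2.2,323/2.2),.118),ray(c,(180+293/2.2,270/2.2),.118),ray(c,(180+293/2.2,378/2.2),.118))
E
python3 -m jog '[[[-1,0,0,0.003,0],[-1,0,0,0.006,0],[-1,0,0,0.008,0],[-1,0,0,0.0095,0],[-1,0,0,0.0095,0]]]' 
```

```text
[ 0.52206645 -0.25725117  0.118     ] [ 0.51258516 -0.25724865  0.118     ] [ 0.5322737  -0.25725389  0.118     ]
time: 18.7
tool_pos: [0.5763, -0.2574, 0.0915]
tool_rot: [3.141, -0.001, 3.141]
contact_force: [-0.3, 0.9, -1.7]
opening: 0.0134
grip_force: 50.0
```

```bash

python3 -m jog '[[[-1,0,0,0.001,0],[-1,0,0,0.002,0],[-1,0,0,0.002,0],[-0.6,0,0,0.002,0],[-0.4,0,0,0.002,0]]]' 
python3 -m jog '[[[-0.4,0,0,0,0],[-0.4,0,0,-0.01,0],[-0.4,0,0,-0.04,0],[-0.4,0,0,-0.08,0],[-0.4,0,0,-0.1,0]]]' 
python3 - <<'E'
from d import *
s=robot.observe();print(s['tool_pos'],s['tool_rot'],s['contact_force'].round(1))
c,im=snap('wrist','w10')
ctr,_=disc(c,im,proj(c,[.5225,-.2572,.086]),.074)
snap('scene','s10')
E
```

```text
time: 19.12
tool_pos: [0.5766, -0.2577, 0.0905]
tool_rot: [-3.141, 0.001, 3.141]
contact_force: [-0.2, -0.1, -0.5]
opening: 0.0213
grip_force: 0.0
time: 19.53
tool_pos: [0.5777, -0.2583, 0.1954]
tool_rot: [-3.139, 0.005, 3.141]
contact_force: [0.1, -0.7, 1.2]
opening: 0.0273
grip_force: 0.0
[ 0.57766438 -0.25834001  0.1954114 ] [-3.13861447  0.00503864  3.14087145] [ 0.1 -0.7  1.2]
area 6987 ctr [ 0.5233 -0.2573] R 0.0357 n 51 fin [ 0.5778 -0.2574] dist 0.0545 slotdir 179.9 finrect ((578.0865478515625, -257.251953125), (14.21529769897461, 21.846723556518555), 89.64440155029297)
```

The rim fit puts the disc at (0.523,-0.257), 1 mm from the axis. The radius fits a flat disc at the right height, and the slot points to 180° against the blue disc's -51°. Now the lever.

```bash

python3 -m jog '[[[-1,0.02,-0.014,0,0.05],[-1,0.055,-0.038,0,0.1],[-1,0.09,-0.062,0,0.15],[-1,0.125,-0.086,0,0.19],[-1,0.15,-0.104,0,0.19]]]' 
python3 -m jog '[[[-1,0,0,0,0],[-1,0,0,0,0]]]' 
python3 - <<'E'
from m import *
go((.4247,-.362,.11),169.1)
c,im=snap('wrist','w11')
n,l,st,ce=cv2.connectedComponentsWithStats(mask(im,0,6,150,60)|mask(im,174,180,150,60))
for i in range(1,n):
    if st[i,4]>100: print(st[i],ray(c,st[i,:2]+st[i,2:4]/2,.112).round(4))
E
```

```text
time: 20.05
tool_pos: [0.4237, -0.3622, 0.1897]
tool_rot: [3.141, -0.002, 2.948]
contact_force: [0.6, -1.1, 0.3]
opening: 0.0014
grip_force: 0.0
time: 20.22
tool_pos: [0.425, -0.3623, 0.19]
tool_rot: [3.141, -0.0, 2.947]
contact_force: [0.3, -0.3, -0.5]
opening: 0.0004
grip_force: 0.0
shift [0.0003 0.0002 0.08  ] turn -0.004 dist 0.08 rows 1.9 t 20.22
[ 537   73   34  103 3067] [ 0.3968 -0.1907  0.112 ]
```

```bash

python3 -m jog '[[[-1,0,0,0.02,0],[-1,0,0,0.045,0],[-1,0,0,0.068,0],[-1,0,0,0.077,0],[-1,0,0,0.078,0]]]' 
python3 -m jog '[[[-1,-0.006,0,0,0],[-1,-0.014,0,0,0],[-1,-0.024,0,0,0],[-1,-0.034,0,0,0],[-1,-0.044,0,0,0]]]' 
python3 -m jog '[[[-1,-0.008,0,0,0],[-1,-0.017,0,0,0],[-1,-0.026,0,0,0],[-1,-0.034,0,0,0],[-1,-0.04,0,0,0]]]' 
python3 -m jog '[[[-1,-0.002,0,0,0],[-1,-0.004,0,0,0],[-1,-0.005,0,0,0]]]' 
```

```text
time: 20.68
tool_pos: [0.4265, -0.3596, 0.1099]
tool_rot: [3.138, -0.004, 2.953]
contact_force: [-0.3, 0.3, 0.3]
opening: 0.0007
grip_force: 0.0
time: 21.1
tool_pos: [0.4714, -0.3705, 0.1141]
tool_rot: [-3.14, 0.002, 2.951]
contact_force: [-1.6, 0.5, 0.6]
opening: 0.0005
grip_force: 0.6
time: 21.52
tool_pos: [0.5101, -0.3776, 0.1128]
tool_rot: [-3.141, 0.001, 2.951]
contact_force: [-0.7, 0.2, -0.7]
opening: 0.0003
grip_force: 0.5
time: 21.77
tool_pos: [0.5138, -0.3783, 0.1122]
tool_rot: [3.141, -0.0, 2.951]
contact_force: [-1.6, 0.4, -2.2]
opening: 0.0001
grip_force: 0.5
```

```bash

python3 -m jog '[[[-1,-0.002,0,0,0],[-1,-0.003,0,0,0],[-1,-0.004,0,0,0]]]' 
python3 -m jog '[[[-1,-0.002,0,0,0],[-1,-0.003,0,0,0],[-1,-0.003,0,0,0]]]' 
```

```text
time: 22.02
tool_pos: [0.5147, -0.3785, 0.1119]
tool_rot: [3.14, -0.007, 2.951]
contact_force: [-14.5, 2.8, 5.6]
opening: 0.0002
grip_force: 7.1
time: 22.27
tool_pos: [0.515, -0.3785, 0.1118]
tool_rot: [3.139, -0.013, 2.951]
contact_force: [-22.2, 4.0, 9.5]
opening: 0.0002
grip_force: 10.8
```

The force rose to 22 N with the knob at about +38 mm, so the lever is at its stop. I back off, retreat and check.

```bash

python3 -m jog '[[[-1,0.01,0,0,0],[-1,0.03,0,0,0],[-1,0.035,0,-0.03,0],[-1,0.035,0,-0.07,0],[-1,0.035,0,-0.11,0]]]' 
python3 -m jog '[[[-1,0.02,0.03,-0.03,0],[-1,0.04,0.06,-0.06,0],[-1,0.06,0.09,-0.09,0],[-1,0.08,0.12,-0.1,0],[-1,0.09,0.15,-0.1,0]]]' 
python3 -m jog '[[[-1,0,0.04,0,0],[-1,0,0.08,0,0],[-1,0,0.12,0,0],[-1,0,0.16,0,0],[-1,0,0.2,0,0]]]' 
python3 -m jog '[[[-1,0,0.03,0,0],[-1,0,0.06,0,0],[-1,0,0.09,0,0],[-1,0,0.1,0,0],[-1,0,0.1,0,0]]]' 
python3 - <<'E'
from d import *
c,im=snap('top','t9');im0=cv2.imread('pics/top0.png')[...,::-1].copy()
p=big(mask(im,0,6,150,60),(420,200,460,270))
print('knob',len(p),ray(c,p.mean(0),.112).round(4),'expected',(np.array([.5222,-.2573])+.038*np.array([.982,-.189])-.12*np.array([.189,.982])).round(4))
disc(c,im,proj(c,[.523,-.257,.086]),.074)
pb=big(mask(im,100,125,120,60),(350,190,430,270));print('blue',len(pb),ray(c,pb.mean(0),.074).round(3), 'farthest fin',ray(c,pb[np.argmin(pb[:,0]-pb[:,1])],.096).round(3))
p0=big(mask(im0,100,125,120,60),(350,190,430,270));print('fin before',ray(c,p0[np.argmin(p0[:,0]-p0[:,1])],.096).round(3))
w=cv2.inRange(cv2.cvtColor(im,cv2.COLOR_RGB2HSV),(0,0,150),(180,70,255))
pw=big(w,(213,150,300,225));h=big(mask(im,22,35,120,100),(270,160,320,215))
if len(pw): print('probe',len(pw),[ray(c,b,.006)[:2].round(3) for b in (pw[pw[:,0].argmin()],pw[pw[:,0].argmax()])])
if len(h): print('handle',len(h),ray(c,h.mean(0),.042))
# where did anything change?
d=(np.abs(im.astype(int)-im0).max(2)>60).astype(np.uint8);n,l,st,ce=cv2.connectedComponentsWithStats(d)
print([s.tolist() for s in st[1:] if s[4]>25]); s=robot.observe();print(s['tool_pos'],s['time'],s['contact_force'].round(1))
E
```

```text
time: 22.68
tool_pos: [0.4854, -0.3727, 0.2231]
tool_rot: [3.14, -0.001, 2.95]
contact_force: [2.9, -0.5, -0.2]
opening: 0.0004
grip_force: 0.0
time: 23.1
tool_pos: [0.426, -0.2087, 0.3257]
tool_rot: [-3.139, 0.006, 2.949]
contact_force: [1.1, 0.3, 0.4]
opening: 0.0004
grip_force: 0.0
time: 23.52
tool_pos: [0.4643, -0.0105, 0.323]
tool_rot: [3.141, 0.002, 2.95]
contact_force: [1.1, -0.2, -0.0]
opening: 0.0001
grip_force: 0.0
time: 23.93
tool_pos: [0.4834, 0.0877, 0.3224]
tool_rot: [3.141, 0.001, 2.954]
contact_force: [-0.7, 0.5, 0.2]
opening: 0.0005
grip_force: 0.0
knob 90 [ 0.5367 -0.384   0.112 ] expected [ 0.5368 -0.3823]
area 732 ctr [ 0.5227 -0.2581] R 0.0353 n 50 fin [ 0.5774 -0.2564] dist 0.0546 slotdir -178.2 finrect ((576.869384765625, -256.2847900390625), (16.71299934387207, 21.997560501098633), 88.69635772705078)
blue 151 [ 0.496 -0.237  0.074] farthest fin [ 0.479 -0.204  0.096]
fin before [ 0.479 -0.204  0.096]
probe 479 [array([0.604, 0.181]), array([ 0.651, -0.042])]
handle 130 [ 0.65614586 -0.02969775  0.042     ]
[[237, 109, 27, 40, 504], [224, 121, 16, 17, 85], [220, 133, 13, 12, 41], [254, 139, 14, 20, 47], [139, 172, 170, 185, 8120], [378, 183, 5, 16, 38], [95, 195, 13, 7, 32], [117, 195, 29, 97, 791], [372, 199, 31, 44, 756], [368, 204, 11, 13, 30], [96, 207, 22, 15, 51], [95, 210, 8, 10, 27], [57, 215, 10, 104, 197], [437, 216, 11, 11, 96], [94, 224, 14, 23, 62], [424, 226, 15, 16, 75], [92, 240, 12, 18, 43], [110, 241, 11, 8, 27], [114, 244, 13, 16, 44], [432, 245, 11, 14, 114], [126, 255, 39, 68, 868], [149, 256, 3, 15, 35], [92, 260, 14, 10, 32], [108, 262, 13, 13, 36], [164, 269, 9, 51, 173], [90, 278, 21, 16, 63], [112, 280, 13, 16, 52], [113, 296, 8, 11, 31], [195, 304, 9, 14, 57], [117, 318, 113, 82, 4681], [0, 339, 67, 40, 696], [277, 342, 33, 20, 111], [0, 363, 69, 37, 1067], [14, 367, 26, 22, 92], [125, 367, 32, 33, 674]]
[0.48321435 0.08615777 0.32236135] 23.9833 [-0.1 -0.4  0.1]
```

```bash
python3 - <<'E'
from m import *
c=cam('top');A=[cv2.imread(f'pics/{f}.png')[...,::-1].copy() for f in('top0','t9')]
def bb(im,h0,h1,s,v,roi):
    p=big(mask(im,h0,h1,s,v),roi);n,l,st,ce=cv2.connectedComponentsWithStats(mask(im,h0,h1,s,v)[roi[1]:roi[3],roi[0]:roi[2]]);i=1+st[1:,4].argmax();return st[i].tolist(),ce[i].round(1).tolist()
for n,a in dict(green=(50,65,200,40,(215,95,290,155)),turq=(85,95,150,60,(240,250,300,310)),driver=(0,6,150,60,(315,240,350,345))).items(): print(n,[bb(im,*a) for im in A])
for n,r in dict(drives=(285,100,440,178),cup=(445,155,500,210)).items(): print(n,(np.abs(A[0].astype(int)-A[1])[r[1]:r[3],r[0]:r[2]].max(2)>40).sum())
w=cv2.inRange(cv2.cvtColor(A[1],cv2.COLOR_RGB2HSV),(0,0,120),(180,70,255))
n,l,st,ce=cv2.connectedComponentsWithStats(w[150:235,206:310])
for i in range(1,n):
    if st[i,4]>60:
        q=np.c_[np.nonzero(l==i)[::-1]]+[206,150]; print('white',st[i],'max y',ray(c,q[q[:,0].argmin()],.018).round(3))
for f in ('top0','t9'):
    im=A[f=='t9'];print(im[124,243],im[118,255],im[132,236])
E
```

```text
Traceback (most recent call last):
ValueError: attempt to get argmax of an empty sequence
```

```bash
python3 - <<'E'
from m import *
c=cam('top');A=[cv2.imread(f'pics/{f}.png')[...,::-1].copy() for f in('top0','t9')]
def bb(im,h0,h1,s,v,r):
    n,l,st,ce=cv2.connectedComponentsWithStats(mask(im,h0,h1,s,v)[r[1]:r[3],r[0]:r[2]]);i=1+st[1:,4].argmax() if n>1 else 0;return st[i].tolist(),ce[i].round(1).tolist()
for n,a in dict(green=(50,75,210,20,(215,95,290,155)),turq=(85,95,150,60,(240,250,300,310)),driver=(0,6,150,60,(315,240,350,345))).items(): print(n,[bb(im,*a) for im in A])
for n,r in dict(drives=(285,100,440,178),cup=(445,155,500,210)).items(): print(n,(np.abs(A[0].astype(int)-A[1])[r[1]:r[3],r[0]:r[2]].max(2)>40).sum())
w=cv2.inRange(cv2.cvtColor(A[1],cv2.COLOR_RGB2HSV),(0,0,120),(180,70,255))
n,l,st,ce=cv2.connectedComponentsWithStats(w[150:235,206:310])
for i in range(1,n):
    if st[i,4]>60:
        q=np.c_[np.nonzero(l==i)[::-1]]+[206,150]; print('white',st[i],'max y',ray(c,q[q[:,0].argmin()],.018).round(3))
for im in A: print([cv2.cvtColor(im,cv2.COLOR_RGB2HSV)[v,u].tolist() for u,v in((243,124),(250,130),(236,132))])
E
```

```text
green [([25, 21, 10, 14, 35], [29.9, 27.8]), ([19, 41, 5, 3, 7], [20.6, 42.0])]
turq [([15, 13, 29, 40, 655], [28.0, 34.3]), ([15, 14, 29, 39, 647], [28.1, 34.5])]
driver [([12, 15, 10, 38, 354], [16.5, 33.6]), ([12, 15, 10, 38, 354], [16.5, 33.6])]
drives 169
cup 0
white [ 24  26  74  19 487] max y [0.662 0.137 0.018]
white [  3  42  15  43 532] max y [0.568 0.188 0.018]
white [ 0 46  3 39 83] max y [0.613 0.197 0.018]
white [32 64  6 21 63] max y [0.52  0.113 0.018]
[[67, 200, 187], [68, 210, 183], [69, 212, 184]]
[[67, 204, 109], [65, 192, 110], [68, 201, 109]]
```

```bash
python3 - <<'E'
from m import *
for f in('top0','t9'):
    im=cv2.imread(f'pics/{f}.png')[...,::-1].copy();m=mask(im,60,74,165,50)[95:155,215:290]
    n,l,st,ce=cv2.connectedComponentsWithStats(m);i=1+st[1:,4].argmax();print(f,st[i],ce[i].round(1))
    m=cv2.inRange(im,(215,)*3,(255,)*3)[100:178,285:440];n,l,st,ce=cv2.connectedComponentsWithStats(m)
    k=cv2.inRange(cv2.cvtColor(im,cv2.COLOR_RGB2HSV),(0,0,0),(180,80,90))[100:178,285:440];n2,l2,st2,ce2=cv2.connectedComponentsWithStats(k)
    print([s.tolist() for s in st[1:] if s[4]>100],[s.tolist() for s in st2[1:] if s[4]>400])
E
```

```text
top0 [ 15  15  37  30 612] [34.2 30.1]
[[21, 19, 21, 24, 413], [100, 41, 20, 23, 423]] []
t9 [ 15  15  37  30 601] [34.1 30.2]
[[21, 19, 21, 24, 416], [100, 41, 20, 23, 423]] []
```

Every bystander is where it was; the change around the green disc was only the arm's shadow. The probe's far end is at y = 0.137, well clear of the shelf front at about 0.19. Handing in.

```bash
python3 -c "
from cell import robot
print(robot.hand_in())"
```

```text
the job is handed in; nothing more can be done
None
```

The job is handed in at about 24 s: the disc was dragged out and the probe laid flat clear of the shelf, the disc sits about 1 mm off the stem axis on the blue one with its slot about 130° away, and the brake is at its stop; I viewed 12 pictures where 10 were allowed.

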